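# Lock the van tray with the ball-lock pin

## Robot

A 7-joint arm with a two-finger parallel gripper is mounted at the origin on the work surface. World frame = base frame: x ahead of the robot, y to its left, z up, the work surface at z = 0. Lengths are in m, angles in rad, forces in N, time in s.
With the tool pointing down it reaches from about 0.425 to 1.025 m from the base axis. Payload 3.6 kg.
Tool frame: the origin (TCP) lies midway between the tips of the shut fingers; the grasp point (between the pads) lies 19 mm behind it (ctrl.grasp_offset is the distance from the TCP to the grasp point, in m); z points along the fingers, y is the line along which they close (so a half turn about z gives the same grasp; the last joint's range is limited). The gripper opens to 85 mm and grips with 20 to 120 N. Pads are 22 mm wide; open, the fingers measure 114 mm over their backs; the gripper's body (76 mm by 85 mm) begins 54 mm behind the grasp point. The pads swing forward as they close: fully open they stand 13 mm farther back than shut.
Start: joints at [1.198, 0.591, 0.048, 1.609, -0.033, 0.943, -0.034], TCP at [0.2, -0.697, 0.192] pointing down, gripper open.
Joint ranges: [-2.69, 2.69], [-0.47, 2.24], [-1.27, 1.36], [0.19, 2.51], [-1.53, 4.68], [0.08, 2.07], [-3.09, 3.09]. Speed limits (rad/s): [2.57, 2.57, 3.14, 3.14, 3.14, 3.14, 3.14].

## Interface

Orientations are given as a unit quaternion [w, x, y, z].
In Python, from plant import ctrl gives the robot as it stands. The module is installed in compiled form; this text tells all that it offers.
- The arm moves only by the shell command python3 -m crank 'ROWS'. ROWS is JSON, a list of rows, each an object with "travel": the shift along the world's x, y, z in mm, a list of three; "delta_rot": the turn, a rotation vector about the world's x, y, z in degrees, a list of three; "hand": the finger opening in mm, from 0 to 85.4. A call has 1 to 12 rows; each row shifts and turns the commanded pose from where the row before left it; what a row does not reach is not made up. A row lasts 1/12 s, in which the tool goes at most 41.7 mm and 7.16 degrees, less where a joint would pass 70% of its speed; a pose out of reach is approached as far as the arm can. A call is refused whole if a number of a shift passes 41.7 or a number of a turn 7.16, either way. A call with a gripper value outside its range is refused whole. The fingers move at their own pace and stop on an object; the grip force is fixed at half the most. Time passes only in rows, so rows that do not move let the fingers close. It gives the time, the measured TCP pose, the force, the opening and the grip force at its end, in the units of the state.
- ctrl.get_state(): the state, without advancing time (a new reading comes with each control period).
- ctrl.get_image(name): name is "scene" or "side" or "wrist"; returns (picture, depth): 420x560x3 uint8, red, green, blue; 420x560 float32, m along the optical axis (not along the pixel's ray), 0 where there is no reading.
- ctrl.get_calibration(name): a dict with "K" (3x3 intrinsics, pixels), "dist" ([k1, k2, p1, p2, k3] as OpenCV has them; the pictures are not rectified), "world_from_camera" (4x4, takes a point from camera to world coordinates). Camera axes: x right, y up, looking along -z (the intrinsics and any distortion apply to the point x, -y, -z); pixel columns grow to the right and rows downward; lengths in m; the calibration is good to about 2 mm. A picture is of the moment at which its call begins: read the wrist's pose just before it. get_calibration takes no time and is no camera call; for the wrist camera it gives the pose at the moment of the call.
- ctrl.sign_off(): hands the job in; it is judged then, once.
Trained networks look in the newest picture that a camera, given by its name, has taken for a name from the list of things; names that differ only in an ending like _2 or _b are one class to them, and where a whole thing is asked for, a point or a joint stands for the part that bears it (a point fixed in the world has none). Each returns a list of dicts, best first, with "p" (0 to 1); they miss things now and then, are a little off and sometimes report something else, mostly with a low value. They report only what shows in the picture. A call takes as long as a camera call. They do not tell look-alikes from the thing itself.
- ctrl.look_for(camera, target): "position" ([x, y, z] in m, in the coordinates of the camera as it stood for that picture, good to about 4 mm: the middle of the surface that is visible of it).
- ctrl.cut_out(camera, target): "region" (420x560 bool, what is visible of it).
The state is a dict: "clock": time; "joint_pos": joint angles; "qvel": joint speeds; "joint_efforts": joint torques, N m; "ee_pos": TCP position; "orientation": TCP orientation; "ft_force": force on the tool from outside, world axes, zero at the start; "ft_torque": the same for the moment, N m; "gripper_width": finger opening in m; "finger_force": force on a finger pad.
Only numpy, scipy, OpenCV 4.12 (cv2) and the standard library are available. Lean on these libraries where they do the work, as an engineer would, in place of code of your own. Each camera call takes 0.05 s, during which the arm holds its last target. There are 200 camera calls.

## Task

Push the half-open tool tray back in until its pin hole lines up with the hidden hole in the rail beneath, then take the ball-lock pin from its blue holder with its red button held in, put it down through both holes until its collar sits fully home on the tray's flange, and let go so that the button springs out and the pin locks. Feel for the lower hole by sliding the tray with the pin's tip resting lightly on the rail: never press or force the pin harder than about 40 N. Leave the tools lying in the tray and everything else where it is.

Things in the scene. Friction and masses are not known exactly. Their poses are not given: they have to be found in the camera images.
- base: fixed slide-out unit: base plate 360 x 340 mm with two runners, a rear panel 75 mm high and, along its right (-y) edge, an upright web that carries a steel rail. Origin: centre of its underside, on the work surface; +x is the way the tray is pushed in, +z up. It does not move; it stands turned a little, differently each time
- rail_start (a point): point on the top face of the steel rail (50 mm wide, 8 mm thick, top 63 mm above the work surface) under the tray's flange. The rail's only hole (13.5 mm, right through) lies on this line along the unit's x, 5 to 29 mm farther in (+x) than this point: where exactly is hidden by the flange and must be felt with the pin. Axes as base
- tray: tray that slides on its runners along the unit's x, stays where it is left; friction about 3 N. Grey steel, 260 mm long (x), 300 mm wide, rim 72 mm above the work surface; it starts pulled out towards the robot, 38 to 102 mm short of where the two holes meet, and can be pushed in at least 10 mm past there. Axes as base
- tray_hole (a point): on the tray: centre of its pin hole at the flange's top face (ring of yellow dots). Hole 13.5 mm with 1.5 mm chamfer; flange 50 mm wide, 6 mm thick, along the tray's right (-y) side, level with the rim, top 72 mm above the work surface, 3 mm gap between it and the rail. The hole moves with the tray along the line of rail_start. Axes as base
- tray_front (a point): on the tray: middle of the front wall's outer face, at the rim (72 mm above the work surface). The wall is upright, 4 mm thick, 300 mm wide, from 20 to 72 mm above the work surface; it can be pushed from the robot's side. The tray is 260 mm long, 300 mm wide. Axes as base
- tray_floor (a point): centre of the tray's floor inside, 20 mm above the work surface; inner space 252 x 292 mm, rim 52 mm above the floor. Axes as base
- pin: ball-lock pin, loose, upright in the holder, about 150 g. Origin: centre of the underside of its rubber collar (disc 31 mm across, 5 mm thick), z up along the pin. Above: black grip block 26 mm (x) by 24 mm (y), top 44 mm above the origin, red thumb button on its +y face. Below: coated steel shank of 12 mm. Turned up to 46 degrees either way about the vertical at the start
- pin_grip (a point): centre of the pin's grip block at the height to grip, 26 mm above the collar's underside and level with the middle of the red button. Fingers closing along the pin's y axis press the button in flush (28.5 mm wide with it out, 24 mm pressed); closing along x does not. Side loads across the fingers can pivot the pin in the grip; it is held stiffly along the closing line. Axes as pin
- pin_tip (a point): lower end of the pin's shank, 40 mm below the collar; the last 4 mm taper from 12 to 9 mm. With the button out two locking balls stand out along y (19 mm overall, 19.5 to 27.5 mm below the collar) and do not pass the 13.5 mm holes; with it in they are inside the shank. The tip touches the rail when the collar is 31 mm above the flange. Axes as pin
- button (a joint): red thumb button of the pin, m: 0 = out (balls out, locked), 0.0045 = pressed in flush (balls in). Spring, about 4 N to start and 8 N fully in
- holster: blue plastic block 64 x 64 mm, 56 mm high, fixed, that holds the pin in a 25 mm wide through hole (the pin's collar rests on its top, the balls pass freely). Origin: centre of its underside
- tape_mid (a point): bystander in the tray: yellow tape measure 72 x 40 x 66 mm, its centre
- gauge_mid (a point): bystander in the tray: orange profile gauge with black pins, 85 x 120 x 20 mm, its centre
- mallet_mid (a point): bystander in the tray: white rubber mallet with a wooden handle, 185 mm long, head 64 x 90 mm, centre of its head
- packers_mid (a point): bystander in the tray: green closed box of packers 79 x 89 x 46 mm, its centre
- float_mid (a point): bystander: grout float 110 x 240 mm with a wooden handle, 61 mm high, its centre
- tub_mid (a point): bystander: white tub with red lid, 90 mm across, 85 mm high, its centre
- tiles_mid (a point): bystander: stack of white tiles 100 x 100 x 48 mm, its centre
Things that resemble listed ones, but are neither listed nor needed, are in the scene too. Of the things that look like the pin, the smallest one is meant.

How it is judged:
On the way:
1. the pin's shank has gone well down through the tray's hole (collar less than 15 mm above the flange, on the hole's axis) with the button held in (at least 3 mm) (z of pin in the frame of tray_hole below 0.015 m and horizontal distance between pin and tray_hole below 0.004 m and value of joint button above 0.003 m), for 0.1 s.
At the end, for the whole second after the job is handed in: The pin stands at rest through both holes, upright (0.1 rad), collar home on the flange (3 mm) on the hole's axis (4 mm), button sprung out (under 1.5 mm in), the tray pushed in to where the holes meet (its hole 0 to 34 mm farther in than rail_start) (z of pin in the frame of tray_hole between -0.003 and 0.003 m and horizontal distance between pin and tray_hole below 0.004 m and angle between pin's own z axis and vertical below 0.1 rad and value of joint button below 0.0015 m and linear speed of pin below 0.02 m/s and x of tray_hole in the frame of base between -0.142 and -0.108 m); the robot touches nothing.
It fails at once if the pin is pressed, dragged or levered with more than 40 N against the tray unit (tray, flange, rail) (contact force between pin and base above 40 N or contact force between pin and tray above 40 N).
It fails at once if something is lifted, tipped or knocked out of its lie in the tray (raised over 25 mm or tipped over 25 degrees) (z of tape_mid in the frame of tray_floor above 0.058 m or angle between any of tape_mid, gauge_mid, mallet_mid, packers_mid's own z axis and vertical above 0.44 rad or z of gauge_mid in the frame of tray_floor above 0.035 m or z of mallet_mid in the frame of tray_floor above 0.057 m or z of packers_mid in the frame of tray_floor above 0.048 m).
It fails at once if the grout float, the tub or the tile stack is moved more than 30 mm (distance of any of float_mid, tub_mid, tiles_mid from where it was at the start of the episode above 0.03 m).
It also fails if it takes over 72 s, if anything falls off the work surface, if the arm or the gripper's body presses on something with over 40 N, if the wrist force passes 120 N, or if a joint passes its speed limit or range.

## Working session

There is one attempt and no reset: what is moved stays moved. The work goes in short steps, Python scripts to look and compute and a shell command to move; the robot and the scene stay as the last step left them, time stands still between calls to the robot, and variables do not carry over. Pictures are saved under pics/ and viewed, at most 10 in all, crops included, and the job is handed in when it is done.

```bash
mkdir -p pics; cat > h.py <<'E'
import numpy as np, cv2
from plant import ctrl
def pix(cam,p):
    c=ctrl.get_calibration(cam); T=np.linalg.inv(np.array(c["world_from_camera"]))
    q=T[:3,:3]@np.array(p)+T[:3,3]; q=np.array([q[0],-q[1],-q[2]])
    return cv2.projectPoints(q.reshape(1,1,3),np.zeros(3),np.zeros(3),np.array(c["K"]),np.array(c["dist"]))[0].ravel()
def world(cam,uv,depth=None,z=None,calib=None):
    c=calib or ctrl.get_calibration(cam); T=np.array(c["world_from_camera"])
    n=cv2.undistortPoints(np.array(uv,float).reshape(-1,1,2),np.array(c["K"]),np.array(c["dist"])).reshape(-1,2)
    d=np.c_[n[:,0],-n[:,1],-np.ones(len(n))]
    if z is not None:
        w=d@T[:3,:3].T; return T[:3,3]+w*((z-T[2,3])/w[:,2])[:,None]
    return (d*np.array(depth).reshape(-1,1))@T[:3,:3].T+T[:3,3]
def look(cam,t,calib=None):
    T=np.array((calib or ctrl.get_calibration(cam))["world_from_camera"])
    return [(round(r["p"],2),(T[:3,:3]@np.array(r["position"])+T[:3,3]).round(4)) for r in ctrl.look_for(cam,t)]
def save(name,im): cv2.imwrite("pics/"+name,cv2.cvtColor(im,cv2.COLOR_RGB2BGR))
E
python3 - <<'E'
from h import *
a,_=ctrl.get_image("scene"); b,_=ctrl.get_image("side")
save("s1.png",a); save("s2.png",b)
for cam in ("scene","side"):
    for t in ("pin","tray_hole","tray_front","holster","rail_start","tray_floor","base"):
        for p,w in look(cam,t)[:4]: print(cam,t,p,w,pix(cam,w).round())
s=ctrl.get_state(); print(s["clock"],s["orientation"],s["ft_force"])
E
```

```text
scene pin 0.8 [ 0.4656 -0.4048  0.0793] [164. 225.]
scene pin 0.6 [ 0.3954 -0.3114  0.0793] [183. 207.]
scene tray_hole 0.85 [0.6573 0.0494 0.0562] [309. 222.]
scene tray_hole 0.74 [0.6478 0.4571 0.0147] [394. 200.]
scene tray_hole 0.28 [ 0.7038 -0.3347  0.0591] [213. 264.]
scene tray_front 0.94 [0.6588 0.0571 0.0524] [311. 223.]
scene holster 0.82 [ 0.5085 -0.3079  0.0427] [197. 232.]
scene rail_start 0.87 [ 0.8181 -0.0207  0.0221] [317. 263.]
scene tray_floor 0.88 [0.6643 0.0528 0.0557] [311. 223.]
scene base 0.59 [ 0.8166 -0.0158  0.0245] [318. 261.]
side pin 0.91 [ 0.4513 -0.3906  0.0844] [378. 146.]
side pin 0.86 [ 0.3808 -0.294   0.0848] [390. 166.]
side pin 0.73 [ 0.4711 -0.2862  0.0864] [360. 159.]
side tray_hole 0.73 [0.643  0.056  0.0493] [251. 215.]
side tray_front 0.95 [0.6469 0.054  0.0481] [250. 214.]
side holster 0.71 [ 0.4669 -0.2732  0.0376] [358. 176.]
side rail_start 0.94 [0.8869 0.0595 0.0197] [180. 200.]
side tray_floor 0.67 [0.6421 0.0548 0.0525] [251. 214.]
side base 0.96 [0.889  0.0544 0.0182] [181. 199.]
0.8 [ 4.23616814e-05  9.90226112e-01  1.39471308e-01 -1.15581274e-05] [-0.73319166  0.44457544 -0.48792952]
```

```bash
python3 - <<'E'
import cv2,numpy as np
a=cv2.imread("pics/s1.png");b=cv2.imread("pics/s2.png")
c=cv2.resize(a[140:340,110:400],None,fx=2.7,fy=2.7,interpolation=cv2.INTER_CUBIC)
d=cv2.resize(b[100:300,130:430],None,fx=2.6,fy=2.6,interpolation=cv2.INTER_CUBIC)
cv2.imwrite("pics/c1.png",c);cv2.imwrite("pics/c2.png",d)
E
```

```text
(no output)
```

View pics/c1.png

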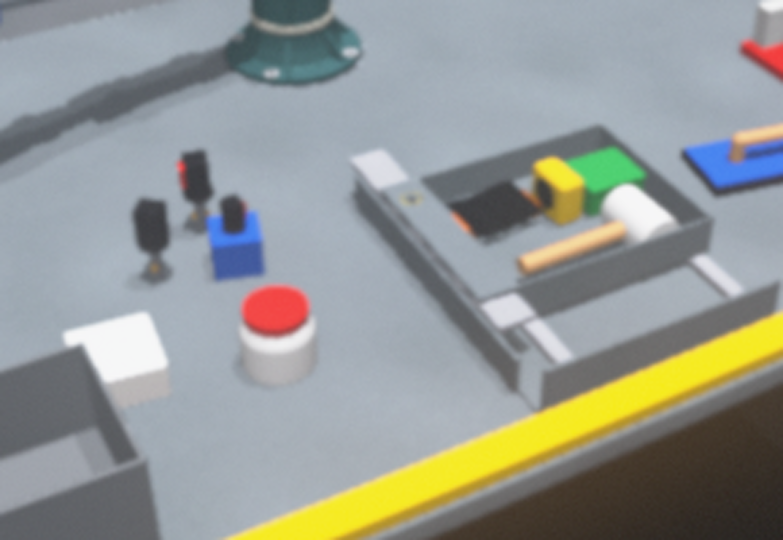

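View pics/c2.png

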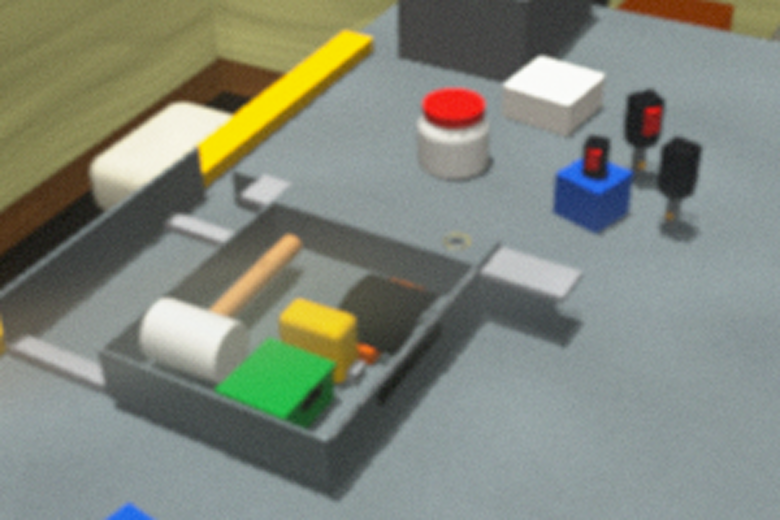

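The three pin look-alikes in c1 are at (152,235), large with no button showing; (196,180), large with a red button, on a stand; and (233,215), the smallest, standing in the blue holder. The last one, at scene pixel (196,220) and side pixel (359,160), is the pin described. The tray hole's yellow ring is at scene (262,213) and side (305,192).

```bash
python3 - <<'E'
from h import *
f=lambda u,v:(110+u/2.7,140+v/2.7)
g=lambda u,v:(130+u/2.6,100+v/2.6)
print("hole scene",world("scene",[f(411,198)],z=.072),"side",world("side",[g(456,240)],z=.072))
r=world("scene",[f(355,160),f(400,152),f(487,302),f(530,298)],z=.063);print("rail scene near/far ends",r)
# tray rim corners
print("rim scene",world("scene",[f(424,178),f(600,127),f(712,220),f(520,290)],z=.072))
print("rim side (front edge)",world("side",[g(330,438),g(500,243),g(105,352),g(240,215)],z=.072))
print("rail side near",world("side",[g(487,262),g(567,300),g(582,268)],z=.063))
ctrl.get_image("scene")
for t in("gauge_mid","tub_mid","packers_mid","tape_mid","mallet_mid"): print(t,look("scene",t)[:2])
print(ctrl.get_state()["joint_pos"])
E
```

```text
hole scene [[ 0.55299214 -0.0783605   0.072     ]] side [[ 0.54656555 -0.07653706  0.072     ]]
rail scene near/far ends [[ 0.42722453 -0.09646606  0.063     ]
 [ 0.43899206 -0.03348256  0.063     ]
 [ 0.77133327 -0.09506656  0.063     ]
 [ 0.78974049 -0.04645208  0.063     ]]
rim scene [[ 0.52109665 -0.04144265  0.072     ]
 [ 0.5285427   0.23750943  0.072     ]
 [ 0.78041083  0.2367302   0.072     ]
 [ 0.78039416 -0.05510788  0.072     ]]
rim side (front edge) [[ 0.50843213  0.24463412  0.072     ]
 [ 0.50284167 -0.09323508  0.072     ]
 [ 0.7597155   0.24617794  0.072     ]
 [ 0.77890467 -0.00881625  0.072     ]]
rail side near [[ 0.5053253  -0.06721287  0.063     ]
 [ 0.40615122 -0.04594285  0.063     ]
 [ 0.41347255 -0.10357999  0.063     ]]
gauge_mid [(0.76, array([0.5882, 0.0322, 0.0371])), (0.4, array([ 0.7037, -0.3326,  0.0605]))]
tub_mid [(0.96, array([ 0.7037, -0.3321,  0.0594]))]
packers_mid [(0.73, array([0.6197, 0.1849, 0.0643]))]
tape_mid [(0.8, array([0.6253, 0.1043, 0.0671])), (0.69, array([0.6582, 0.0537, 0.0503]))]
mallet_mid [(0.74, array([0.728 , 0.1368, 0.0587]))]
[ 1.19748983  0.59120674  0.04837939  1.60847772 -0.03328464  0.94271219
 -0.03366056]
```

```bash
python3 -m crank '[{"travel":[10,0,40]},{"travel":[21,35,35]},{"travel":[21,39,0]},{"travel":[21,39,0]},{"travel":[21,39,0]},{"travel":[21,39,0]},{"travel":[21,39,0]},{"travel":[21,39,0]},{"travel":[21,39,0]},{"travel":[21,39,0]},{"travel":[21,35,0]},{"travel":[0,0,0]}]'
```

```text
validation failed for argument at $[0]...
```

```bash
python3 -m crank '[{"travel":[10,0,40],"delta_rot":[0,0,0],"hand":85},{"travel":[21,35,35],"delta_rot":[0,0,0],"hand":85},{"travel":[21,39,0],"delta_rot":[0,0,0],"hand":85},{"travel":[21,39,0],"delta_rot":[0,0,0],"hand":85},{"travel":[21,39,0],"delta_rot":[0,0,0],"hand":85},{"travel":[21,39,0],"delta_rot":[0,0,0],"hand":85},{"travel":[21,39,0],"delta_rot":[0,0,0],"hand":85},{"travel":[21,39,0],"delta_rot":[0,0,0],"hand":85},{"travel":[21,39,0],"delta_rot":[0,0,0],"hand":85},{"travel":[21,39,0],"delta_rot":[0,0,0],"hand":85},{"travel":[21,35,0],"delta_rot":[0,0,0],"hand":85},{"travel":[0,0,0],"delta_rot":[0,0,0],"hand":85}]' && python3 - <<'E'
from h import *
s=ctrl.get_state();c=ctrl.get_calibration("wrist");a,d=ctrl.get_image("wrist");save("w1.png",a);np.save("w1d.npy",d)
print(s["ee_pos"],np.array(c["world_from_camera"]).round(3))
for t in("pin","pin_grip","button","holster"): print(t,look("wrist",t,c))
E
```

```text
clock: 2.1
ee_pos: [0.4112, -0.3319, 0.2592]
orientation: [-0.002, 0.989, 0.146, 0.002]
ft_force: [1.8, 0.4, -0.1]
gripper_width: 0.0853
finger_force: 0.0
[ 0.41124522 -0.33187455  0.25919493] [[ 0.289  0.922  0.257  0.476]
 [-0.957  0.279  0.074 -0.312]
 [-0.003 -0.267  0.964  0.441]
 [ 0.     0.     0.     1.   ]]
pin [(0.93, array([ 0.3894, -0.3078,  0.1081])), (0.66, array([ 0.4535, -0.3902,  0.1106])), (0.62, array([ 0.4711, -0.2925,  0.0977]))]
pin_grip [(0.96, array([ 0.3845, -0.3087,  0.1113])), (0.92, array([ 0.4542, -0.3885,  0.1107])), (0.9, array([ 0.4766, -0.298 ,  0.0982]))]
button [(0.59, array([ 0.4428, -0.3841,  0.1069]))]
holster [(0.65, array([ 0.4758, -0.2986,  0.0547]))]
```

View pics/w1.png

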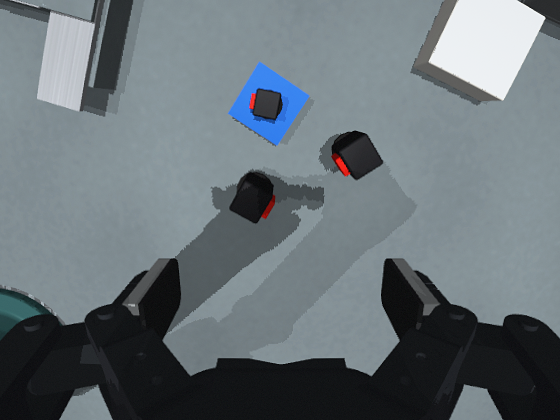

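The view shows the pin in the blue holder at (265,104), with its button towards image left at (252,101). The two bigger look-alikes stand at (253,197) and (358,155). The front end of the rail is at (65,60).

```bash
cat >> h.py <<'E'
def cloud(cam,d,c):
    v,u=np.nonzero(d>0); return np.c_[u,v],world(cam,np.c_[u,v],d[v,u],calib=c)
def pintop(cam,d,c,ctr,r=.03,z0=.094,z1=.108):
    uv,P=cloud(cam,d,c); m=(np.hypot(P[:,0]-ctr[0],P[:,1]-ctr[1])<r)&(P[:,2]>z0)&(P[:,2]<z1)
    Q=P[m]; rc=cv2.minAreaRect((Q[:,:2]*1000).astype(np.float32)); return m.sum(),Q.mean(0).round(4),rc
E
python3 - <<'E'
from h import *
d=np.load("w1d.npy");c=ctrl.get_calibration("wrist")
print(pintop("wrist",d,c,(.475,-.297)))
uv,P=cloud("wrist",d,c)
m=(np.hypot(P[:,0]-.475,P[:,1]+.297)<.06)&(P[:,2]>.045)&(P[:,2]<.063);Q=P[m]
rc=cv2.minAreaRect((Q[:,:2]*1000).astype(np.float32));print("holster",rc,np.median(Q[:,2]))
a=cv2.cvtColor(cv2.imread("pics/w1.png"),cv2.COLOR_BGR2RGB).astype(int)
r=(a[...,0]>180)&(a[...,1]<80)&(a[...,2]<80);k=r[uv[:,1],uv[:,0]]&(np.hypot(P[:,0]-.475,P[:,1]+.297)<.04);print("red",P[k].mean(0),k.sum())
E
```

```text
(np.int64(709), array([ 0.47  , -0.3089,  0.0987]), ((469.7971496582031, -307.5850524902344), (26.392187118530273, 26.655887603759766), 4.18906307220459))
holster ((469.712890625, -309.07720947265625), (64.62552642822266, 64.75601196289062), 72.74075317382812) 0.05492782746147701
red [ 0.46854816 -0.29497095  0.09283204] 48
```

```bash
python3 -m crank '[{"travel":[-5,38,30],"delta_rot":[0,0,0],"hand":85},{"travel":[-5,38,30],"delta_rot":[0,0,0],"hand":85},{"travel":[0,38,0],"delta_rot":[0,0,0],"hand":85},{"travel":[0,38,0],"delta_rot":[0,0,0],"hand":60},{"travel":[0,38,0],"delta_rot":[0,0,0],"hand":0},{"travel":[0,38,0],"delta_rot":[0,0,0],"hand":0},{"travel":[0,30,0],"delta_rot":[0,0,0],"hand":0},{"travel":[0,0,0],"delta_rot":[0,0,0],"hand":0}]' && python3 - <<'E'
from h import *
s=ctrl.get_state();c=ctrl.get_calibration("wrist");a,d=ctrl.get_image("wrist");save("w2.png",a);np.save("w2d.npy",d);np.save("w2c.npy",c,allow_pickle=True)
for t in("tray_hole","tray_front"): print(t,look("wrist",t,c))
E
```

```text
clock: 3.02
ee_pos: [0.3967, -0.0896, 0.3105]
orientation: [-0.001, 0.99, 0.142, 0.0]
ft_force: [0.3, -0.3, -0.7]
gripper_width: 0.0252
finger_force: 0.0
tray_hole [(0.89, array([ 0.5322, -0.0108,  0.0544]))]
tray_front [(0.9, array([ 0.5324, -0.0153,  0.0514]))]
```

View pics/w2.png

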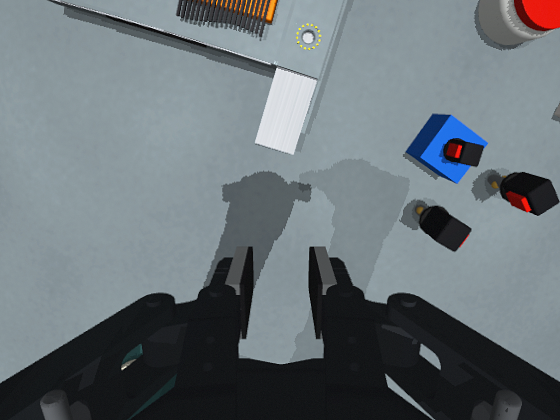

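The view shows the tray hole at (308,37). The flange's front edge runs (276,66)–(318,79) and the tray's front rim runs from (70,5) to (276,66). The near end of the rail runs (255,147)–(294,153).

```bash
python3 - <<'E'
from h import *
c=np.load("w2c.npy",allow_pickle=True).item();d=np.load("w2d.npy")
a=cv2.imread("pics/w2.png").astype(int)
y=(a[...,2]>170)&(a[...,1]>170)&(a[...,0]<120);y[:,:285]=0;y[70:]=0
v,u=np.nonzero(y);el=cv2.minEnclosingCircle(np.c_[u,v].astype(np.float32));print(el,len(u))
h=world("wrist",[el[0]],z=.072,calib=c);print("hole",h)
uv,P=cloud("wrist",d,c)
m=(P[:,2]>.055)&(P[:,2]<.067)&(P[:,0]<.5)&(P[:,0]>.39)&(P[:,1]>-.14)&(P[:,1]<.0);Q=P[m]
rc=cv2.minAreaRect((Q[:,:2]*1000).astype(np.float32));print("rail",rc,cv2.boxPoints(rc),np.median(Q[:,2]))
m=(P[:,2]>.067)&(P[:,2]<.078)&(P[:,0]<.6)
Q=P[m];
# front edge: min x per y bin
yb=np.arange(-.09,.13,.004);e=[(b,np.percentile(Q[(Q[:,1]>=b)&(Q[:,1]<b+.004)][:,0],1)) for b in yb if ((Q[:,1]>=b)&(Q[:,1]<b+.004)).sum()>5]
e=np.array(e);k=np.polyfit(e[:,0]+.002,e[:,1],1);print("front x = ",k,"yaw deg",np.degrees(-np.arctan(k[0])),"resid",np.abs(np.polyval(k,e[:,0]+.002)-e[:,1]).max(),e[[0,-1]],np.median(Q[:,2]))
E
```

```text
((308.21551513671875, 36.568965911865234), 13.12645435333252) 59
hole [[ 0.54617556 -0.07677972  0.072     ]]
rail ((456.0217590332031, -78.04718780517578), (56.10498046875, 88.0469741821289), 89.42462921142578) [[ 411.71878  -105.65617 ]
 [ 499.76132  -106.540344]
 [ 500.32474   -50.4382  ]
 [ 412.2822    -49.55403 ]] 0.06265995259055135
front x =  [-0.28544445  0.47051313] yaw deg 15.93110132181595 resid 0.41494272102030116 [[-0.09        0.50660141]
 [ 0.126       0.50756269]] 0.0716593908249484
```

```bash
python3 - <<'E'
from h import *
c=np.load("w2c.npy",allow_pickle=True).item();d=np.load("w2d.npy")
uv,P=cloud("wrist",d,c)
Q=P[(abs(P[:,2]-.0715)<.004)&(P[:,0]<.6)&(P[:,0]>.48)&(uv[:,1]<200)]
e=np.array([(b+.002,Q[(Q[:,1]>=b)&(Q[:,1]<b+.004)][:,0].min()) for b in np.arange(-.096,.11,.004) if ((Q[:,1]>=b)&(Q[:,1]<b+.004)).sum()>3])
k=np.polyfit(e[:,0],e[:,1],1);g=abs(np.polyval(k,e[:,0])-e[:,1])<.004;k=np.polyfit(e[g,0],e[g,1],1)
print("front",k,np.degrees(-np.arctan(k[0])),g.sum(),len(e))
for cam in("scene","side"):
    _,D=ctrl.get_image(cam);uv,P=cloud(cam,D,ctrl.get_calibration(cam))
    for lo,hi,nm in((.058,.0665,"rail"),(.068,.078,"panel/rim")):
        m=(P[:,2]>lo)&(P[:,2]<hi)&(P[:,0]>.38)&(P[:,0]<1.05)&(P[:,1]>-.15)&(P[:,1]<-.03)
        print(cam,nm,np.histogram(P[m,0],bins=np.arange(.38,1.06,.02))[0])
    m=(P[:,2]>.03)&(P[:,2]<.078)&(P[:,0]>.79)&(P[:,0]<1.0)&(P[:,1]>-.12)&(P[:,1]<.25)
    Q=P[m];print(np.histogram(Q[:,0],bins=np.arange(.79,1.0,.01))[0]); 
    t=Q[Q[:,2]>.07]; print("top strip",len(t),np.percentile(t[:,0],[2,50,98]) if len(t) else 0, np.polyfit(t[:,1],t[:,0],1) if len(t)>20 else 0)
E
```

```text
front [0.00638413 0.50639548] -0.365778697671906 52 52
scene rail [ 0 11 33 43 37 35 12 11 14  6 10 12 11 10  6 12  9  9  9 67 63 55  0  0
  0  0 48  0  0  0  0  0  0]
scene panel/rim [ 0  0  1  1  0  2 26 37 36 44 42 48 46 49 57 57 51 52 56 41  0  0  0  0
  0  0 61  0  0  0  0  0  0]
[ 44  47  52  15  12  14  13  14   0   0   0  27 868  92   0   1   3   2
   0   0]
top strip 181 [0.90872059 0.91533548 0.92156337] [0.01568906 0.91441606]
side rail [ 0 44 95 88 91 84 44 18 19 16 19 14 14 13 15 11 15 17 11 29 65 42  0  1
  0  0 32  0  0  0  0  0  0]
side panel/rim [ 0  0  0  0  0  0 77 88 82 86 91 81 85 80 80 76 69 79 73 30  0  0  0  0
  0  0 55  0  0  0  0  0  0]
[ 36  39   7   5  14  20  18   2   0   0   0 947 315   0   0   0   0   0
   0   0]
top strip 249 [0.9040591  0.9094041  0.91648192] [0.01455177 0.90838025]
```

```bash
python3 -m crank '[{"travel":[10,30,-35],"delta_rot":[0,0,0],"hand":0},{"travel":[10,30,-35],"delta_rot":[0,0,0],"hand":0},{"travel":[10,30,-35],"delta_rot":[0,0,0],"hand":0},{"travel":[10,30,-35],"delta_rot":[0,0,0],"hand":0},{"travel":[10,0,-35],"delta_rot":[0,0,0],"hand":0},{"travel":[5,0,-35],"delta_rot":[0,0,0],"hand":0},{"travel":[0,0,-30],"delta_rot":[0,0,0],"hand":0},{"travel":[0,0,-22],"delta_rot":[0,0,0],"hand":0},{"travel":[10,0,0],"delta_rot":[0,0,0],"hand":0},{"travel":[10,0,0],"delta_rot":[0,0,0],"hand":0},{"travel":[0,0,0],"delta_rot":[0,0,0],"hand":0}]'; for i in 1 2 3; do :; done; python3 -m crank '[{"travel":[5,0,0],"delta_rot":[0,0,0],"hand":0},{"travel":[0,0,0],"delta_rot":[0,0,0],"hand":0}]'; python3 -m crank '[{"travel":[5,0,0],"delta_rot":[0,0,0],"hand":0},{"travel":[0,0,0],"delta_rot":[0,0,0],"hand":0}]'; python3 -m crank '[{"travel":[5,0,0],"delta_rot":[0,0,0],"hand":0},{"travel":[0,0,0],"delta_rot":[0,0,0],"hand":0}]'
```

```text
clock: 4.18
ee_pos: [0.4727, 0.0115, 0.0657]
orientation: [-0.0, 0.99, 0.138, 0.003]
ft_force: [0.6, 0.9, 0.9]
gripper_width: -0.0
finger_force: 0.0
clock: 4.35
ee_pos: [0.4752, 0.0117, 0.0661]
orientation: [0.0, 0.99, 0.139, 0.002]
ft_force: [-0.8, -0.3, 0.2]
gripper_width: 0.0001
finger_force: 0.0
clock: 4.52
ee_pos: [0.479, 0.0119, 0.0656]
orientation: [0.0, 0.99, 0.139, 0.002]
ft_force: [0.6, 0.2, 0.5]
gripper_width: 0.0004
finger_force: 0.0
clock: 4.68
ee_pos: [0.4836, 0.012, 0.065]
orientation: [-0.0, 0.99, 0.139, 0.001]
ft_force: [0.8, 0.4, 0.5]
gripper_width: -0.0003
finger_force: 0.0
```

```bash
python3 -m crank '[{"travel":[0,0,-15],"delta_rot":[0,0,0],"hand":0},{"travel":[4,0,0],"delta_rot":[0,0,0],"hand":0},{"travel":[4,0,0],"delta_rot":[0,0,0],"hand":0},{"travel":[0,0,0],"delta_rot":[0,0,0],"hand":0}]';python3 -m crank '[{"travel":[4,0,0],"delta_rot":[0,0,0],"hand":0},{"travel":[4,0,0],"delta_rot":[0,0,0],"hand":0},{"travel":[0,0,0],"delta_rot":[0,0,0],"hand":0}]'; python3 -m crank '[{"travel":[4,0,0],"delta_rot":[0,0,0],"hand":0},{"travel":[4,0,0],"delta_rot":[0,0,0],"hand":0}]'
```

```text
clock: 5.02
ee_pos: [0.4918, 0.0121, 0.0498]
orientation: [-0.0, 0.99, 0.139, 0.001]
ft_force: [-0.3, 0.2, -0.1]
gripper_width: 0.0002
finger_force: 0.0
clock: 5.27
ee_pos: [0.5, 0.012, 0.05]
orientation: [-0.0, 0.99, 0.139, 0.001]
ft_force: [0.8, -0.4, 0.7]
gripper_width: 0.0
finger_force: 0.0
clock: 5.43
ee_pos: [0.5064, 0.0118, 0.0496]
orientation: [0.0, 0.99, 0.139, -0.0]
ft_force: [-0.9, 0.3, 0.5]
gripper_width: 0.0004
finger_force: 0.0
```

```bash
python3 - <<'E'
from h import *
a,_=ctrl.get_image("side");b,_=ctrl.get_image("wrist");save("p1.png",np.hstack([cv2.resize(a[130:280,180:380],(480,360)),cv2.resize(b,(320,360))]));print(ctrl.get_state()["ft_force"])
E
```

```text
[ 0.31533079  0.14659004 -0.55047905]
```

View pics/p1.png

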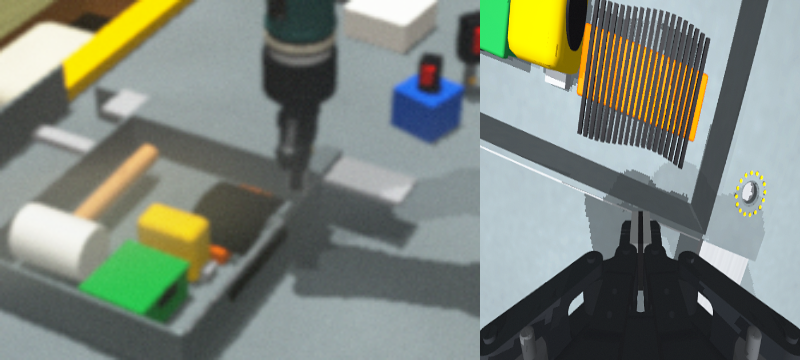

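The wrist view shows the closed fingertips at the front wall. The hole's ring is near wrist pixel (472,224), and the tools are undisturbed.

```bash
cat >> h.py <<'E'
def hole(lo=(.5,-.11),hi=(.66,-.045)):
    c=ctrl.get_calibration("wrist");a,_=ctrl.get_image("wrist");a=a.astype(int)
    v,u=np.nonzero((a[...,0]>150)&(a[...,1]>150)&(a[...,2]<120))
    W=world("wrist",np.c_[u,v],z=.072,calib=c);m=(W[:,0]>lo[0])&(W[:,0]<hi[0])&(W[:,1]>lo[1])&(W[:,1]<hi[1])
    r=cv2.minEnclosingCircle((W[m,:2]*1000).astype(np.float32)); return m.sum(),r
E
python3 -c "from h import *;print(hole())"
python3 -m crank '[{"travel":[4,0,0],"delta_rot":[0,0,0],"hand":0},{"travel":[4,0,0],"delta_rot":[0,0,0],"hand":0},{"travel":[4,0,0],"delta_rot":[0,0,0],"hand":0},{"travel":[0,0,0],"delta_rot":[0,0,0],"hand":0}]'
python3 -c "from h import *;print(hole(),ctrl.get_state()['ee_pos'])"
```

```text
(np.int64(295), ((546.2794189453125, -76.39854431152344), 14.308473587036133))
clock: 5.92
ee_pos: [0.5199, 0.012, 0.0496]
orientation: [-0.0, 0.99, 0.139, 0.001]
ft_force: [0.6, 0.1, -0.2]
gripper_width: 0.0001
finger_force: 0.0
(np.int64(294), ((546.123779296875, -76.4798812866211), 14.341691970825195)) [0.5191383  0.01195973 0.04957517]
```

```bash
python3 - <<'E'
from h import *
s=ctrl.get_state();c=ctrl.get_calibration("wrist");b,d=ctrl.get_image("wrist");save("w3.png",cv2.resize(b[150:420,150:510],(800,600)))
p=s["ee_pos"];print(pix("wrist",p),pix("wrist",[.507,.012,.072]),pix("wrist",[.507,.1,.072]))
uv,P=cloud("wrist",d,c)
for y in(.0,.04,.08,.11):
    Q=P[(abs(P[:,1]-y)<.003)&(P[:,2]>.065)&(P[:,2]<.08)&(uv[:,1]<300)];print(y,np.sort(Q[:,0])[:3],np.sort(Q[:,0])[-3:])
T=np.array(c["world_from_camera"]);print(T.round(3))
E
```

```text
[282.51741558 233.31260434] [276.05076998 270.40557722] [105.75797346 224.90594868]
0.0 [] []
0.04 [0.50620209 0.5063142  0.50638207] [0.51248432 0.51249301 0.5125051 ]
0.08 [0.50670635 0.50690803 0.50690979] [0.51302671 0.51306689 0.51309674]
0.11 [0.50723766 0.50724781 0.50727544] [0.5669884  0.56701334 0.5673343 ]
[[ 0.275  0.925  0.26   0.585]
 [-0.961  0.265  0.075  0.032]
 [ 0.    -0.271  0.963  0.231]
 [ 0.     0.     0.     1.   ]]
```

View pics/w3.png

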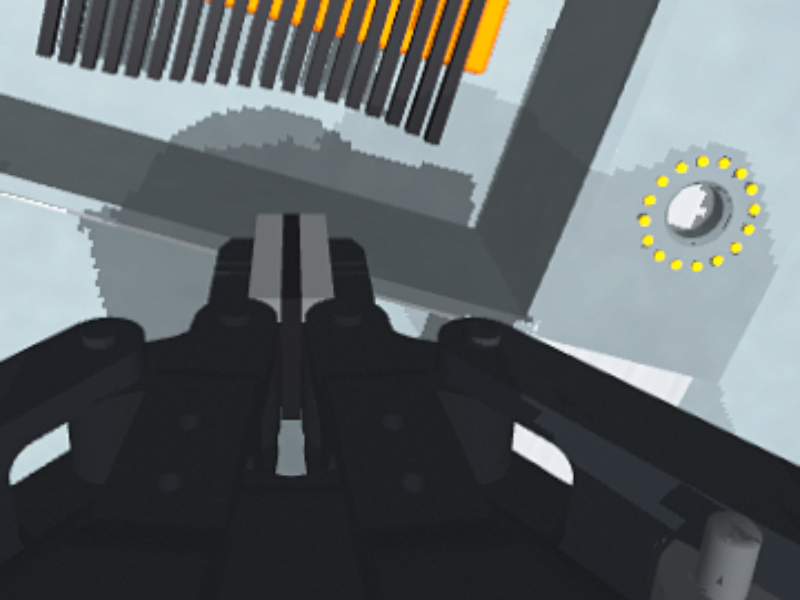

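```bash
python3 - <<'E'
from h import *
c=ctrl.get_calibration("wrist");b,d=ctrl.get_image("wrist")
for uv in[(272,249),(290,249),(272,265),(290,265),(272,280),(255,262),(310,262)]:
    print(uv,d[uv[1],uv[0]],world("wrist",[uv],d[uv[1],uv[0]],calib=c).round(4),b[uv[1],uv[0]])
print(ctrl.get_state()["ee_pos"],ctrl.grasp_offset)
E
```

```text
(272, 249) 0.14482196 [[0.5283 0.0194 0.0971]] [109 112 113]
(290, 249) 0.1457893 [[0.53   0.0121 0.0962]] [109 112 113]
(272, 265) 0.12991588 [[0.5285 0.0191 0.1126]] [110 113 114]
(290, 265) 0.13130307 [[0.5298 0.0124 0.1113]] [108 112 113]
(272, 280) 0.119684115 [[0.5281 0.0187 0.1233]] [109 112 113]
(255, 262) 0.14211267 [[0.5224 0.025  0.1011]] [31 34 39]
(310, 262) 0.1422225 [[0.5286 0.0032 0.101 ]] [31 33 37]
[0.51821782 0.01184195 0.04945047] 0.0187
```

```bash
python3 - <<'E'
from h import *
print("tip seen at 303.8,208.3; proj:",[ (z,pix("side",[.5064,.012,z]).round(1)) for z in(.05,.065,.08,.095)])
d=np.load("w1d.npy");K=ctrl.get_calibration("wrist");T=np.array([[ .289,.922,.257,.476],[-.957,.279,.074,-.312],[-.003,-.267,.964,.441],[0,0,0,1]]);c=dict(K,world_from_camera=T)
for uv in[(170,262),(172,270),(392,262),(390,270)]: print(uv,world("wrist",[uv],d[uv[1],uv[0]],calib=c).round(4))
s=ctrl.get_state();q=s["joint_pos"];print(q,np.array(s["ft_force"]))
b,D=ctrl.get_image("side");uv,P=cloud("side",D,ctrl.get_calibration("side"))
m=(abs(P[:,0]-.52)<.03)&(abs(P[:,1]-.012)<.02)&(P[:,2]>.074);print(np.sort(P[m,2])[:10],P[m][np.argsort(P[m,2])[:5]])
E
```

```text
tip seen at 303.8,208.3; proj: [(0.05, array([303.8, 220.3])), (0.065, array([303.9, 215.8])), (0.08, array([303.9, 211.2])), (0.095, array([304. , 206.6]))]
(170, 262) [[ 0.4087 -0.287   0.3191]]
(172, 270) [[ 0.4057 -0.2885  0.3193]]
(392, 262) [[ 0.4332 -0.3701  0.3176]]
(390, 270) [[ 0.4305 -0.3697  0.3195]]
[ 0.05724877  0.56569111 -0.22546779  2.1638159   0.28544596  0.43964306
 -1.68461349] [-0.35068323 -0.25045779  0.29618095]
[0.07403223 0.08841982 0.09023508 0.09057765 0.09098759 0.09100134
 0.09100207 0.0912308  0.09145638 0.09257904] [[0.51016428 0.00397148 0.07403223]
 [0.51250171 0.01692746 0.08841982]
 [0.52481307 0.02128675 0.09023508]
 [0.52002993 0.0192777  0.09057765]
 [0.5086939  0.01876626 0.09098759]]
```

The true fingertips are about 42 mm higher than the reported TCP z; depth in both cameras agrees, and the "wall pass" met no force. I'll back off, go lower and push again.

```bash
python3 -m crank '[{"travel":[-25,0,0],"delta_rot":[0,0,0],"hand":0},{"travel":[-25,0,0],"delta_rot":[0,0,0],"hand":0},{"travel":[-15,0,0],"delta_rot":[0,0,0],"hand":0},{"travel":[0,0,0],"delta_rot":[0,0,0],"hand":0},{"travel":[0,0,-20],"delta_rot":[0,0,0],"hand":0},{"travel":[0,0,-20],"delta_rot":[0,0,0],"hand":0},{"travel":[0,0,-6],"delta_rot":[0,0,0],"hand":0},{"travel":[0,0,0],"delta_rot":[0,0,0],"hand":0}]'
python3 -m crank '[{"travel":[8,0,0],"delta_rot":[0,0,0],"hand":0},{"travel":[8,0,0],"delta_rot":[0,0,0],"hand":0},{"travel":[8,0,0],"delta_rot":[0,0,0],"hand":0},{"travel":[8,0,0],"delta_rot":[0,0,0],"hand":0},{"travel":[6,0,0],"delta_rot":[0,0,0],"hand":0},{"travel":[6,0,0],"delta_rot":[0,0,0],"hand":0},{"travel":[6,0,0],"delta_rot":[0,0,0],"hand":0},{"travel":[0,0,0],"delta_rot":[0,0,0],"hand":0}]'
python3 -c "from h import *;print(hole(),ctrl.get_state()['ee_pos'])"
```

```text
clock: 6.78
ee_pos: [0.4533, 0.0119, 0.0024]
orientation: [0.0, 0.99, 0.14, -0.001]
ft_force: [-0.5, 0.1, 1.4]
gripper_width: -0.0003
finger_force: 0.0
clock: 7.45
ee_pos: [0.5046, 0.0119, 0.0036]
orientation: [-0.0, 0.99, 0.139, 0.001]
ft_force: [1.2, 0.1, -0.5]
gripper_width: 0.0004
finger_force: 0.1
(np.int64(303), ((554.9715576171875, -75.99395751953125), 14.135035514831543)) [0.50456128 0.0119028  0.00359098]
```

```bash
python3 -m crank '[{"travel":[5,0,0],"delta_rot":[0,0,0],"hand":0},{"travel":[5,0,0],"delta_rot":[0,0,0],"hand":0},{"travel":[5,0,0],"delta_rot":[0,0,0],"hand":0},{"travel":[5,0,0],"delta_rot":[0,0,0],"hand":0},{"travel":[5,0,0],"delta_rot":[0,0,0],"hand":0},{"travel":[5,0,0],"delta_rot":[0,0,0],"hand":0},{"travel":[3,0,0],"delta_rot":[0,0,0],"hand":0},{"travel":[0,0,0],"delta_rot":[0,0,0],"hand":0}]'
python3 - <<'E'
from h import *
print(hole(),ctrl.get_state()['ee_pos'])
c=ctrl.get_calibration("wrist");b,d=ctrl.get_image("wrist");uv,P=cloud("wrist",d,c)
np.save("w4d.npy",d);np.save("w4c.npy",c,allow_pickle=True)
m=(abs(P[:,2]-.063)<.004)&(P[:,0]<.55)&(P[:,1]<-.03)&(P[:,1]>-.13);Q=P[m]
print("rail y edges",[(x,np.percentile(Q[abs(Q[:,0]-x)<.004][:,1],[1,99]).round(4)) for x in np.arange(.42,.55,.02) if (abs(Q[:,0]-x)<.004).sum()>10])
E
```

```text
clock: 8.17
ee_pos: [0.5385, 0.0118, 0.0036]
orientation: [-0.0, 0.99, 0.139, 0.002]
ft_force: [0.5, -0.2, -0.1]
gripper_width: 0.0002
finger_force: 0.2
(np.int64(293), ((588.8501586914062, -76.45291900634766), 14.163037300109863)) [0.53854402 0.01218386 0.00371351]
rail y edges [(np.float64(0.54), array([-0.1008, -0.0511]))]
```

```bash
python3 -m crank '[{"travel":[-30,0,0],"delta_rot":[0,0,0],"hand":0},{"travel":[-10,0,38],"delta_rot":[0,0,0],"hand":0},{"travel":[0,0,40],"delta_rot":[0,0,0],"hand":0},{"travel":[0,0,40],"delta_rot":[0,0,0],"hand":0},{"travel":[0,-20,30],"delta_rot":[0,0,0],"hand":20},{"travel":[0,-40,0],"delta_rot":[0,0,0],"hand":60},{"travel":[0,-40,0],"delta_rot":[0,0,0],"hand":60},{"travel":[0,-40,0],"delta_rot":[0,0,-4],"hand":60},{"travel":[-7,-40,0],"delta_rot":[0,0,-4],"hand":60},{"travel":[-7,-40,0],"delta_rot":[0,0,-4],"hand":60},{"travel":[-7,-40,0],"delta_rot":[0,0,0],"hand":60},{"travel":[0,0,0],"delta_rot":[0,0,0],"hand":60}]'
python3 -m crank '[{"travel":[-7,-30,0],"delta_rot":[0,0,0],"hand":60},{"travel":[0,-20,0],"delta_rot":[0,0,0],"hand":60},{"travel":[0,0,0],"delta_rot":[0,0,0],"hand":60}]'
cat > pinlook.py <<'E'
from h import *
from scipy.spatial.transform import Rotation as R
s=ctrl.get_state();c=ctrl.get_calibration("wrist");a,d=ctrl.get_image("wrist");save("w5.png",a)
n,m,rc=pintop("wrist",d,c,(.4697,-.3085));print(n,m,rc,[b.round(1).tolist() for b in cv2.boxPoints(rc)])
q=s["orientation"];M=R.from_quat([q[1],q[2],q[3],q[0]]).as_matrix();print("tool y",np.degrees(np.arctan2(M[1,1],M[0,1])),s["ee_pos"],s["joint_pos"].round(2))
uv,P=cloud("wrist",d,c);r=(a[...,0]>180)&(a[...,1]<80)&(a[...,2]<80);k=r[uv[:,1],uv[:,0]]&(np.hypot(P[:,0]-.47,P[:,1]+.308)<.03);print("red",P[k].mean(0),k.sum(),np.degrees(np.arctan2(*(P[k].mean(0)-m)[1::-1])))
m=(np.hypot(P[:,0]-.47,P[:,1]+.308)<.06)&(P[:,2]>.045)&(P[:,2]<.06);print("holster",cv2.minAreaRect((P[m,:2]*1000).astype(np.float32)))
E
python3 pinlook.py
```

```text
clock: 9.27
ee_pos: [0.4739, -0.2591, 0.1521]
orientation: [0.003, 1.0, 0.028, 0.001]
ft_force: [-0.4, -0.4, -0.4]
gripper_width: 0.0598
finger_force: 0.0
clock: 9.52
ee_pos: [0.4688, -0.3041, 0.1521]
orientation: [0.002, 0.999, 0.032, 0.002]
ft_force: [-0.4, -0.7, -0.3]
gripper_width: 0.0598
finger_force: 0.0
1227 [ 0.4774 -0.296   0.0992] ((476.4547424316406, -294.0509338378906), (26.102853775024414, 28.40011978149414), 7.070765972137451) [[461.79998779296875, -281.6000061035156], [465.29998779296875, -309.70001220703125], [491.20001220703125, -306.5], [487.70001220703125, -278.3999938964844]]
tool y -86.3387259321355 [ 0.468789   -0.30405448  0.15211494] [ 0.66  0.44 -0.23  2.02  0.15  0.69 -1.17]
red [ 0.47672798 -0.28169829  0.09334162] 73 92.69027676119303
holster ((476.3762512207031, -296.1710205078125), (64.29593658447266, 63.98830795288086), 73.4630355834961)
```

```bash
python3 - <<'E'
from h import *
for i in range(2):
    c=ctrl.get_calibration("wrist");a,d=ctrl.get_image("wrist");print(pintop("wrist",d,c,(.4768,-.2962),.025,.0975,.108),ctrl.get_state()["ee_pos"])
save("w5.png",cv2.resize(a[60:300,120:440],(800,600)))
print("pix top", pix("wrist",[.4768,-.2962,.1]))
for o in (-30,30):  # finger tips depth
    pass
uv,P=cloud("wrist",d,c);m=(uv[:,1]>150)&(P[:,2]>.13)&(P[:,2]<.3)&(P[:,0]>.44)&(P[:,0]<.5);Q=P[m];print(np.percentile(Q[:,2],[0,1,5]),Q[np.argsort(Q[:,2])[:6]].round(3))
E
```

```text
(np.int64(1178), array([ 0.4774, -0.2962,  0.0993]), ((477.1139221191406, -295.9774169921875), (25.63593864440918, 23.654645919799805), 5.210977554321289)) [ 0.46921749 -0.29875978  0.15185722]
(np.int64(1178), array([ 0.4774, -0.2961,  0.0994]), ((477.0423278808594, -295.9696044921875), (26.016380310058594, 23.76727867126465), 6.671483516693115)) [ 0.46923646 -0.29741563  0.15177218]
pix top [281.06483338 197.47646974]
[0.1957007  0.20448928 0.22075048] [[ 0.476 -0.328  0.196]
 [ 0.465 -0.268  0.196]
 [ 0.477 -0.328  0.196]
 [ 0.462 -0.268  0.196]
 [ 0.466 -0.268  0.196]
 [ 0.468 -0.328  0.196]]
```

View pics/w5.png

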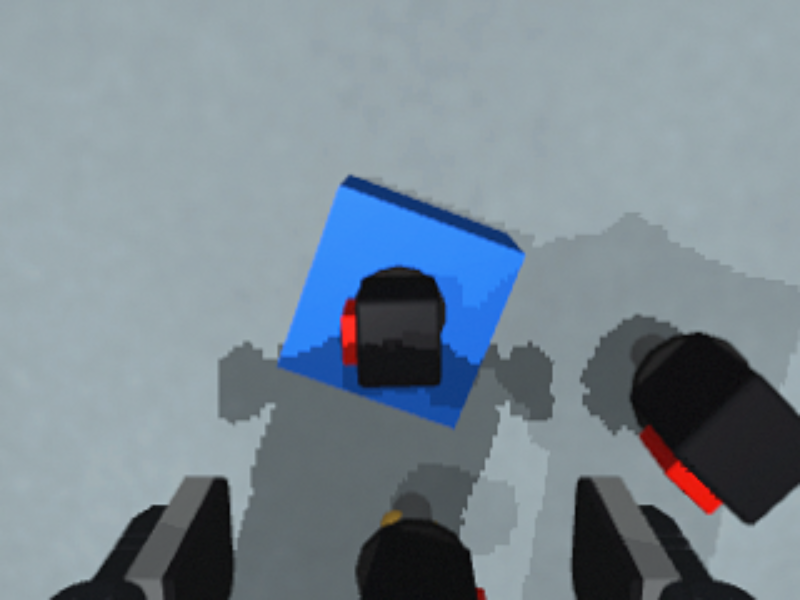

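The view shows the pin's black block at crop (400,340) in the blue holder, its button facing left at (349,335). The open fingers straddle it, with tips at (205,500) and (605,500).

```bash
python3 -m crank '[{"travel":[8,2,0],"delta_rot":[0,0,2],"hand":50},{"travel":[0,0,-30],"delta_rot":[0,0,0],"hand":50},{"travel":[0,0,-30],"delta_rot":[0,0,0],"hand":50},{"travel":[0,0,-20],"delta_rot":[0,0,0],"hand":50},{"travel":[0,0,0],"delta_rot":[0,0,0],"hand":50},{"travel":[0,0,0],"delta_rot":[0,0,0],"hand":50}]'
python3 - <<'E'
from h import *
ctrl.get_image("side");ctrl.get_image("side")
c=ctrl.get_calibration("wrist");a,d=ctrl.get_image("wrist");print(pintop("wrist",d,c,(.4768,-.2962),.025,.0975,.103),ctrl.get_state()["ee_pos"])
uv,P=cloud("wrist",d,c)
for sg in(-1,1):
    m=(uv[:,1]>100)&(P[:,2]>.06)&(P[:,2]<.3)&(abs(P[:,0]-.477)<.02)&(sg*(P[:,1]+.296)>.018)&(sg*(P[:,1]+.296)<.045);Q=P[m]
    for z in np.arange(.085,.2,.01):
        q=Q[abs(Q[:,2]-z)<.005]
        if len(q): print(sg,round(z,3),len(q),q.min(0).round(4),q.max(0).round(4))
    
E
```

```text
clock: 10.17
ee_pos: [0.4768, -0.2942, 0.0709]
orientation: [-0.001, 0.999, 0.054, -0.001]
ft_force: [0.1, -0.0, 1.2]
gripper_width: 0.0505
finger_force: 0.0
(np.int64(2338), array([ 0.4776, -0.296 ,  0.0994]), ((477.11669921875, -296.0466613769531), (25.962512969970703, 24.01958465576172), 5.451559066772461)) [ 0.47804431 -0.29609903  0.07303268]
-1 0.115 92 [ 0.4707 -0.3245  0.1146] [ 0.4919 -0.3183  0.12  ]
-1 0.125 483 [ 0.4695 -0.3321  0.12  ] [ 0.4926 -0.3182  0.13  ]
-1 0.135 615 [ 0.469  -0.3325  0.13  ] [ 0.4925 -0.3183  0.14  ]
-1 0.145 672 [ 0.4692 -0.3324  0.14  ] [ 0.4924 -0.3182  0.1499]
-1 0.155 793 [ 0.4695 -0.3408  0.15  ] [ 0.4952 -0.3183  0.16  ]
-1 0.165 2511 [ 0.4703 -0.341   0.16  ] [ 0.4968 -0.3163  0.17  ]
-1 0.175 1187 [ 0.4713 -0.341   0.17  ] [ 0.497  -0.3141  0.18  ]
-1 0.185 397 [ 0.4915 -0.341   0.18  ] [ 0.497 -0.314  0.19 ]
-1 0.195 478 [ 0.4892 -0.3225  0.1901] [ 0.497 -0.314  0.2  ]
1 0.115 98 [ 0.4649 -0.2707  0.1143] [ 0.486 -0.262  0.12 ]
1 0.125 465 [ 0.4633 -0.2712  0.12  ] [ 0.4866 -0.2555  0.13  ]
1 0.135 604 [ 0.4637 -0.2711  0.13  ] [ 0.4864 -0.2554  0.14  ]
1 0.145 685 [ 0.4638 -0.271   0.14  ] [ 0.4866 -0.2554  0.1499]
1 0.155 772 [ 0.4643 -0.2711  0.15  ] [ 0.488 -0.251  0.16 ]
1 0.165 1927 [ 0.4601 -0.2706  0.16  ] [ 0.4885 -0.251   0.17  ]
1 0.175 429 [ 0.4633 -0.2736  0.17  ] [ 0.4928 -0.251   0.18  ]
1 0.185 1335 [ 0.4898 -0.2772  0.18  ] [ 0.4935 -0.2617  0.19  ]
1 0.195 1802 [ 0.4827 -0.278   0.19  ] [ 0.4939 -0.2647  0.2   ]
```

```bash
python3 -m crank '[{"travel":[0,-1,-20],"delta_rot":[0,0,0],"hand":50},{"travel":[0,0,-20],"delta_rot":[0,0,0],"hand":50},{"travel":[0,0,-7],"delta_rot":[0,0,0],"hand":50},{"travel":[0,0,0],"delta_rot":[0,0,0],"hand":50},{"travel":[0,0,0],"delta_rot":[0,0,0],"hand":50}]'
python3 -m crank '[{"travel":[0,0,0],"delta_rot":[0,0,0],"hand":30},{"travel":[0,0,0],"delta_rot":[0,0,0],"hand":20},{"travel":[0,0,0],"delta_rot":[0,0,0],"hand":20},{"travel":[0,0,0],"delta_rot":[0,0,0],"hand":15},{"travel":[0,0,0],"delta_rot":[0,0,0],"hand":15},{"travel":[0,0,0],"delta_rot":[0,0,0],"hand":15}]'
```

```text
clock: 10.73
ee_pos: [0.4769, -0.2973, 0.0253]
orientation: [0.0, 0.999, 0.053, 0.0]
ft_force: [0.1, -0.3, -0.3]
gripper_width: 0.0499
finger_force: 0.0
clock: 11.23
ee_pos: [0.4776, -0.2983, 0.0262]
orientation: [0.001, 0.999, 0.052, 0.001]
ft_force: [-0.9, -0.6, 6.1]
gripper_width: 0.0231
finger_force: 58.8
```

```bash
python3 -m crank '[{"travel":[0,0,15],"delta_rot":[0,0,0],"hand":15},{"travel":[0,0,30],"delta_rot":[0,0,0],"hand":15},{"travel":[0,0,35],"delta_rot":[0,0,0],"hand":15},{"travel":[0,0,35],"delta_rot":[0,0,0],"hand":15},{"travel":[0,0,15],"delta_rot":[0,0,0],"hand":15},{"travel":[0,0,0],"delta_rot":[0,0,0],"hand":15}]'
python3 -m crank '[{"travel":[8,15,0],"delta_rot":[0,0,7],"hand":15},{"travel":[8,15,0],"delta_rot":[0,0,7],"hand":15},{"travel":[8,15,0],"delta_rot":[0,0,7],"hand":15},{"travel":[8,15,0],"delta_rot":[0,0,7],"hand":15},{"travel":[8,15,0],"delta_rot":[0,0,7],"hand":15},{"travel":[8,15,0],"delta_rot":[0,0,7],"hand":15},{"travel":[8,15,0],"delta_rot":[0,0,7],"hand":15},{"travel":[8,15,0],"delta_rot":[0,0,7],"hand":15},{"travel":[8,15,0],"delta_rot":[0,0,7],"hand":15},{"travel":[8,15,0],"delta_rot":[0,0,7],"hand":15},{"travel":[0,0,0],"delta_rot":[0,0,7],"hand":15},{"travel":[0,0,0],"delta_rot":[0,0,6.5],"hand":15}]'
python3 - <<'E'
from h import *
for i in range(6): ctrl.get_image("side")
print(hole((.55,-.11),(.62,-.045)),ctrl.get_state())
a,d=ctrl.get_image("wrist");save("w6.png",a);np.save("w6d.npy",d);np.save("w6c.npy",ctrl.get_calibration("wrist"),allow_pickle=True)
E
```

```text
clock: 11.73
ee_pos: [0.4792, -0.2986, 0.1591]
orientation: [0.002, 0.999, 0.052, 0.004]
ft_force: [1.0, -0.9, -1.4]
gripper_width: 0.0231
finger_force: 59.2
clock: 12.73
ee_pos: [0.5558, -0.1451, 0.1533]
orientation: [-0.001, 0.707, 0.707, -0.0]
ft_force: [-1.4, 0.0, -1.7]
gripper_width: 0.0235
finger_force: 59.2
(np.int64(148), ((589.205810546875, -77.14593505859375), 14.149456024169922)) {'clock': 13.0833, 'joint_pos': array([ 0.64387104,  0.52161124, -0.6402562 ,  1.96358495,  0.43062659,
        0.79468475, -0.25132341]), 'qvel': array([-0.00085547, -0.00423538, -0.00310078, -0.00619929,  0.00023686,
        0.00259418,  0.00768119]), 'joint_efforts': array([ 4.38976893e-02, -4.39154220e+01, -6.28701523e+00, -1.62975079e+01,
        5.78738545e-03,  6.13132943e-03, -8.48775700e-03]), 'ee_pos': array([ 0.5558616 , -0.14743657,  0.1541823 ]), 'orientation': array([-1.75485589e-04,  7.10695202e-01,  7.03499964e-01, -3.15389415e-04]), 'ft_force': array([ 1.3824347 ,  0.07197636, -1.99897322]), 'ft_torque': array([-0.00773409, -0.01637443, -0.02013458]), 'finger_force': 59.176277965307236, 'gripper_width': 0.02339415818472463}
```

View pics/w6.png

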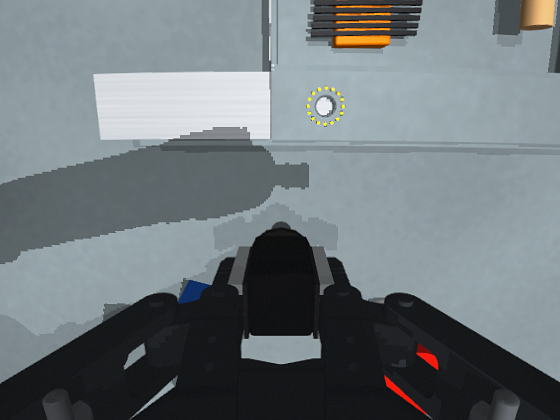

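```bash
python3 - <<'E'
from h import *
c=np.load("w6c.npy",allow_pickle=True).item();d=np.load("w6d.npy")
uv,P=cloud("wrist",d,c)
m=(P[:,2]>.12)&(P[:,2]<.26)&(P[:,0]>.53)&(P[:,0]<.585)&(P[:,1]>-.17)&(P[:,1]<-.11)&(abs(uv[:,0]-281)<45)&(uv[:,1]<345)
Q=P[m];U=uv[m]
for v in list(range(220,262,4))+list(range(262,345,8)):
    k=U[:,1]==v
    if k.sum(): q=Q[k];print(v,U[k][:,0].min(),U[k][:,0].max(),"x",q[:,0].min().round(4),q[:,0].max().round(4),"ymax",q[:,1].max().round(4),q[np.argmin(abs(U[k][:,0]-282))].round(4))
E
```

```text
224 273 288 x 0.5515 0.5601 ymax -0.1404 [ 0.5566 -0.1407  0.1537]
228 271 290 x 0.5503 0.5612 ymax -0.1306 [ 0.5566 -0.1311  0.187 ]
232 263 298 x 0.5478 0.564 ymax -0.1322 [ 0.5566 -0.1325  0.1883]
236 256 305 x 0.5448 0.5669 ymax -0.1329 [ 0.5565 -0.1334  0.191 ]
240 254 307 x 0.544 0.5678 ymax -0.133 [ 0.5565 -0.1334  0.196 ]
244 252 309 x 0.5425 0.5691 ymax -0.1329 [ 0.5565 -0.1336  0.2   ]
248 238 323 x 0.5378 0.5738 ymax -0.1329 [ 0.5565 -0.1332  0.2051]
252 237 324 x 0.5378 0.5738 ymax -0.1329 [ 0.5565 -0.1338  0.2079]
256 237 325 x 0.5383 0.5737 ymax -0.133 [ 0.5564 -0.1337  0.2119]
260 237 325 x 0.5388 0.5733 ymax -0.1328 [ 0.5564 -0.1336  0.2159]
262 237 325 x 0.539 0.5731 ymax -0.1324 [ 0.5564 -0.1338  0.2172]
270 237 325 x 0.5398 0.5722 ymax -0.133 [ 0.5564 -0.1338  0.2237]
278 237 325 x 0.5406 0.5716 ymax -0.1344 [ 0.5564 -0.1348  0.228 ]
286 237 325 x 0.541 0.571 ymax -0.1358 [ 0.5563 -0.1385  0.2268]
294 237 325 x 0.5413 0.5703 ymax -0.1343 [ 0.5563 -0.1415  0.2272]
302 237 325 x 0.542 0.5695 ymax -0.1341 [ 0.5563 -0.1443  0.2279]
310 237 325 x 0.5424 0.5692 ymax -0.1342 [ 0.5563 -0.1473  0.2284]
318 238 325 x 0.5422 0.5694 ymax -0.1294 [ 0.5562 -0.1514  0.2272]
326 239 324 x 0.5422 0.5694 ymax -0.1319 [ 0.5562 -0.1542  0.2281]
334 239 323 x 0.5424 0.5694 ymax -0.1385 [ 0.5562 -0.1584  0.2272]
342 239 323 x 0.5424 0.5695 ymax -0.1385 [ 0.5691 -0.1523  0.2398]
```

```bash
python3 -m crank '[{"travel":[11,23,0],"delta_rot":[0,0,0],"hand":15},{"travel":[11,23,0],"delta_rot":[0,0,0],"hand":15},{"travel":[11,23,0],"delta_rot":[0,0,0],"hand":15},{"travel":[0,0,-20],"delta_rot":[0,0,0],"hand":15},{"travel":[0,0,-20],"delta_rot":[0,0,0],"hand":15},{"travel":[0,0,-17],"delta_rot":[0,0,0],"hand":15},{"travel":[0,0,0],"delta_rot":[0,0,0],"hand":15},{"travel":[0,0,0],"delta_rot":[0,0,0],"hand":15},{"travel":[0,0,0],"delta_rot":[0,0,0],"hand":15}]'
cat > held.py <<'E'
from h import *
c=ctrl.get_calibration("wrist");a,d=ctrl.get_image("wrist");s=ctrl.get_state();uv,P=cloud("wrist",d,c)
k=lambda v0,v1,u0=278,u1=286:(uv[:,1]>=v0)&(uv[:,1]<=v1)&(uv[:,0]>=u0)&(uv[:,0]<=u1)
top=P[k(300,330,270,294)];face=P[k(248,268)];sh=P[(uv[:,1]==224)&(uv[:,0]>265)&(uv[:,0]<297)]
r=P[(uv[:,1]>300)&(uv[:,1]<335)&(uv[:,0]>236)&(uv[:,0]<328)&(abs(P[:,2]-np.median(top[:,2]))<.004)]
print("top z",np.median(top[:,2]).round(4),"collar above flange mm",((np.median(top[:,2])-.044-.072)*1000).round(1),"block centre y",(np.median(face[:,1])-.013).round(4),"x",((np.percentile(r[:,0],1)+np.percentile(r[:,0],99))/2).round(4))
if len(sh): 
    q=sh[abs(sh[:,1]-sh[:,1].max())<.008];print("shank x",((q[:,0].min()+q[:,0].max())/2).round(4),"y",(sh[:,1].max()-.006).round(4),"z",np.median(q[:,2]).round(4))
print("hole",hole((.55,-.11),(.64,-.045)),"ee",s["ee_pos"].round(4),"F",s["ft_force"].round(1),"grip",round(s["gripper_width"]*1000,1),s["clock"])
E
python3 held.py; python3 -c "
from h import *
a,_=ctrl.get_image('wrist');save('w7.png',cv2.resize(a[140:350,140:420],(800,600)))"
```

```text
clock: 13.88
ee_pos: [0.5901, -0.0781, 0.0984]
orientation: [0.001, 0.71, 0.704, 0.001]
ft_force: [0.2, 0.5, -1.1]
gripper_width: 0.023
finger_force: 59.2
top z 0.1718 collar above flange mm 55.8 block centre y -0.0773 x 0.5897
shank x 0.5898 y -0.077 z 0.0965
hole (np.int64(87), ((589.222900390625, -76.96484375), 14.009821891784668)) ee [ 0.5904 -0.0781  0.0987] F [-0.6 -0.3 -1. ] grip 23.4 13.9333
```

View pics/w7.png

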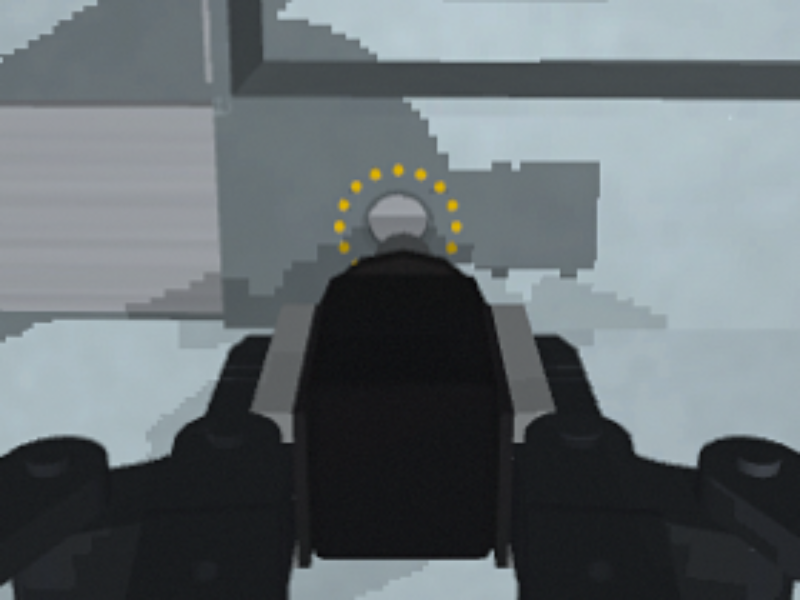

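The view shows the pin's tip over the hole's ring: hole at crop (398,218), shank at (400,245), aligned to within about 0.5 mm. I'll lower gently.

```bash
python3 -m crank '[{"travel":[-0.4,0,-5],"delta_rot":[0,0,0],"hand":15},{"travel":[0,0,-5],"delta_rot":[0,0,0],"hand":15},{"travel":[0,0,-4],"delta_rot":[0,0,0],"hand":15},{"travel":[0,0,0],"delta_rot":[0,0,0],"hand":15}]'
for i in 1; do :; done
python3 -m crank '[{"travel":[0,0,-2],"delta_rot":[0,0,0],"hand":15},{"travel":[0,0,-2],"delta_rot":[0,0,0],"hand":15},{"travel":[0,0,0],"delta_rot":[0,0,0],"hand":15}]'
python3 -m crank '[{"travel":[0,0,-2],"delta_rot":[0,0,0],"hand":15},{"travel":[0,0,0],"delta_rot":[0,0,0],"hand":15}]'
python3 held.py
```

```text
clock: 14.37
ee_pos: [0.588, -0.0783, 0.0825]
orientation: [-0.001, 0.71, 0.704, -0.001]
ft_force: [0.1, -0.2, -2.5]
gripper_width: 0.0232
finger_force: 59.2
clock: 14.62
ee_pos: [0.5886, -0.0781, 0.0791]
orientation: [-0.0, 0.71, 0.704, -0.0]
ft_force: [-0.2, 0.4, -1.4]
gripper_width: 0.0232
finger_force: 59.2
clock: 14.78
ee_pos: [0.5888, -0.0781, 0.0773]
orientation: [-0.0, 0.71, 0.704, -0.0]
ft_force: [-0.8, 0.2, -1.4]
gripper_width: 0.0232
finger_force: 59.2
top z 0.1507 collar above flange mm 34.7 block centre y -0.0773 x 0.5885
shank x 0.5888 y -0.0771 z 0.072
hole (np.int64(98), ((589.734375, -74.29850769042969), 13.702608108520508)) ee [ 0.5888 -0.0781  0.0774] F [ 0.9 -0.9 -1.2] grip 23.2 14.8333
```

```bash
S='[{"travel":[0,0,-1],"delta_rot":[0,0,0],"hand":15},{"travel":[0,0,0],"delta_rot":[0,0,0],"hand":15}]'; python3 -m crank '[{"travel":[0,0,-1.5],"delta_rot":[0,0,0],"hand":15},{"travel":[0,0,0],"delta_rot":[0,0,0],"hand":15}]' | grep -E "ee_pos|force"; python3 -m crank '[{"travel":[0,0,-1],"delta_rot":[0,0,0],"hand":15},{"travel":[0,0,0],"delta_rot":[0,0,0],"hand":15}]' | grep -E "ee_pos|force"; python3 -m crank '[{"travel":[0,0,-1],"delta_rot":[0,0,0],"hand":15},{"travel":[0,0,0],"delta_rot":[0,0,0],"hand":15}]' | grep -E "ee_pos|force"
```

```text
ee_pos: [0.5888, -0.0782, 0.0759]
ft_force: [-0.4, -1.0, -1.8]
finger_force: 59.2
ee_pos: [0.5888, -0.0782, 0.0749]
ft_force: [-0.0, -0.6, -1.8]
finger_force: 59.2
ee_pos: [0.5888, -0.0782, 0.0739]
ft_force: [0.1, -0.2, -1.0]
finger_force: 59.2
```

```bash
python3 -m crank '[{"travel":[0,0,-0.7],"delta_rot":[0,0,0],"hand":15},{"travel":[0,0,0],"delta_rot":[0,0,0],"hand":15}]' | grep -E "ee_pos|ft_force"; python3 -m crank '[{"travel":[0,0,-0.5],"delta_rot":[0,0,0],"hand":15},{"travel":[0,0,0],"delta_rot":[0,0,0],"hand":15}]' | grep -E "ee_pos|ft_force"
```

```text
ee_pos: [0.5889, -0.0781, 0.0732]
ft_force: [0.2, -0.4, -1.9]
ee_pos: [0.589, -0.0781, 0.0732]
ft_force: [-0.9, -0.0, 1.3]
```

```bash
python3 -m crank '[{"travel":[0,0,-0.5],"delta_rot":[0,0,0],"hand":15},{"travel":[0,0,0],"delta_rot":[0,0,0],"hand":15}]' | grep -E "ee_pos|ft_force"
```

```text
ee_pos: [0.589, -0.0782, 0.0731]
ft_force: [-2.1, 0.7, 5.7]
```

```bash
cat > check.py <<'E'
import sys,numpy as np
from plant import ctrl
s=ctrl.get_state();f=np.array(s["ft_force"]);p=s["ee_pos"]
print(p.round(4),f.round(1))
sys.exit(0 if p[2]>.0727 and abs(f[0])<13 and 1<f[2]<20 else 1)
E
python3 -m crank '[{"travel":[1,0,0],"delta_rot":[0,0,0],"hand":15},{"travel":[1,0,0],"delta_rot":[0,0,0],"hand":15},{"travel":[0,0,0],"delta_rot":[0,0,0],"hand":15}]' >/dev/null && python3 check.py && python3 -m crank '[{"travel":[1,0,0],"delta_rot":[0,0,0],"hand":15},{"travel":[1,0,0],"delta_rot":[0,0,0],"hand":15},{"travel":[0,0,0],"delta_rot":[0,0,0],"hand":15}]' >/dev/null && python3 check.py && python3 -m crank '[{"travel":[1,0,0],"delta_rot":[0,0,0],"hand":15},{"travel":[1,0,0],"delta_rot":[0,0,0],"hand":15},{"travel":[0,0,0],"delta_rot":[0,0,0],"hand":15}]' >/dev/null && python3 check.py
```

```text
[ 0.5892 -0.0781  0.0731] [-4.4  0.4  8.8]
[ 0.5894 -0.0781  0.073 ] [-6.  -0.5 11.3]
[ 0.5905 -0.0782  0.073 ] [-8.5  0.  13.8]
```

```bash
python3 -m crank '[{"travel":[0,0,0.5],"delta_rot":[0,0,0],"hand":15},{"travel":[0,0,0],"delta_rot":[0,0,0],"hand":15}]'>/dev/null; python3 check.py; python3 -m crank '[{"travel":[0,0,0.5],"delta_rot":[0,0,0],"hand":15},{"travel":[0,0,0],"delta_rot":[0,0,0],"hand":15},{"travel":[0,0,0],"delta_rot":[0,0,0],"hand":15}]'>/dev/null; python3 check.py; python3 held.py
```

```text
[ 0.5904 -0.0781  0.0731] [-7.1  0.7  9.7]
[ 0.5904 -0.0782  0.0731] [-6.2  0.   6.6]
top z 0.1465 collar above flange mm 30.5 block centre y -0.0772 x 0.5908
shank x 0.5904 y -0.0769 z 0.0713
hole (np.int64(94), ((589.63037109375, -74.60428619384766), 13.529537200927734)) ee [ 0.5904 -0.0782  0.0731] F [-5.8  0.2  6.8] grip 23.3 17.1
```

```bash
python3 -m crank '[{"travel":[1,0,0.3],"delta_rot":[0,0,0],"hand":15},{"travel":[1,0,0],"delta_rot":[0,0,0],"hand":15},{"travel":[0,0,0],"delta_rot":[0,0,0],"hand":15}]' >/dev/null && python3 check.py && python3 -m crank '[{"travel":[1,0,0],"delta_rot":[0,0,0],"hand":15},{"travel":[1,0,0],"delta_rot":[0,0,0],"hand":15},{"travel":[0,0,0],"delta_rot":[0,0,0],"hand":15}]' >/dev/null && python3 check.py && python3 -m crank '[{"travel":[1,0,0],"delta_rot":[0,0,0],"hand":15},{"travel":[1,0,0],"delta_rot":[0,0,0],"hand":15},{"travel":[0,0,0],"delta_rot":[0,0,0],"hand":15}]' >/dev/null && python3 check.py
```

```text
[ 0.5917 -0.0782  0.0731] [-7.5  0.2  5.5]
[ 0.5937 -0.0782  0.0731] [-6.2  0.9  6. ]
[ 0.5957 -0.0782  0.0731] [-7.   0.3  6.2]
```

```bash
python3 -m crank '[{"travel":[1,0,0],"delta_rot":[0,0,0],"hand":15},{"travel":[1,0,0],"delta_rot":[0,0,0],"hand":15}]' >/dev/null && python3 check.py && python3 -m crank '[{"travel":[1,0,0],"delta_rot":[0,0,0],"hand":15},{"travel":[1,0,0],"delta_rot":[0,0,0],"hand":15}]' >/dev/null && python3 check.py && python3 -m crank '[{"travel":[1,0,0],"delta_rot":[0,0,0],"hand":15},{"travel":[1,0,0],"delta_rot":[0,0,0],"hand":15}]' >/dev/null && python3 check.py && python3 -m crank '[{"travel":[1,0,0],"delta_rot":[0,0,0],"hand":15},{"travel":[1,0,0],"delta_rot":[0,0,0],"hand":15}]' >/dev/null && python3 check.py && python3 -m crank '[{"travel":[1,0,0],"delta_rot":[0,0,0],"hand":15},{"travel":[1,0,0],"delta_rot":[0,0,0],"hand":15}]' >/dev/null && python3 check.py
```

```text
[ 0.5969 -0.0783  0.0731] [-8.4  0.5  7.7]
[ 0.5992 -0.0783  0.0731] [-8.1  1.2  7.6]
[ 0.6012 -0.0783  0.0731] [-7.4  0.   6.5]
[ 0.6032 -0.0783  0.0731] [-6.7  0.3  6.6]
[ 0.6056 -0.0783  0.0731] [-5.9  0.   5.3]
```

```bash
python3 -m crank '[{"travel":[1,0,0],"delta_rot":[0,0,0],"hand":15},{"travel":[1,0,0],"delta_rot":[0,0,0],"hand":15}]' >/dev/null && python3 check.py && python3 -m crank '[{"travel":[1,0,0],"delta_rot":[0,0,0],"hand":15},{"travel":[1,0,0],"delta_rot":[0,0,0],"hand":15}]' >/dev/null && python3 check.py && python3 -m crank '[{"travel":[1,0,0],"delta_rot":[0,0,0],"hand":15},{"travel":[1,0,0],"delta_rot":[0,0,0],"hand":15}]' >/dev/null && python3 check.py && python3 -m crank '[{"travel":[1,0,0],"delta_rot":[0,0,0],"hand":15},{"travel":[1,0,0],"delta_rot":[0,0,0],"hand":15}]' >/dev/null && python3 check.py && python3 -m crank '[{"travel":[1,0,0],"delta_rot":[0,0,0],"hand":15},{"travel":[1,0,0],"delta_rot":[0,0,0],"hand":15}]' >/dev/null && python3 check.py
```

```text
[ 0.6083 -0.0783  0.073 ] [-5.5  0.1  3.3]
[ 0.6121 -0.0782  0.0729] [-3.7  0.1 -0.6]
```

```bash
python3 -m crank '[{"travel":[0,0,-0.7],"delta_rot":[0,0,0],"hand":15},{"travel":[0,0,0],"delta_rot":[0,0,0],"hand":15}]' >/dev/null; python3 check.py;python3 -m crank '[{"travel":[0,0,-0.5],"delta_rot":[0,0,0],"hand":15},{"travel":[0,0,0],"delta_rot":[0,0,0],"hand":15}]' >/dev/null; python3 check.py
```

```text
[ 0.6144 -0.0781  0.0725] [-3.4  0.4 -1. ]
[ 0.6145 -0.0781  0.0721] [-3.1  0.1 -1.4]
```

```bash
cat > chk2.py <<'E'
import sys,numpy as np
from plant import ctrl
s=ctrl.get_state();f=np.array(s["ft_force"]);p=s["ee_pos"]
print(p.round(4),f.round(1),round(s["gripper_width"]*1000,1))
sys.exit(0 if f[2]<8 and np.hypot(f[0],f[1])<13 else 1)
E
python3 -m crank '[{"travel":[0,0,-1],"delta_rot":[0,0,0],"hand":15},{"travel":[0,0,0],"delta_rot":[0,0,0],"hand":15}]' >/dev/null; python3 chk2.py && python3 -m crank '[{"travel":[0,0,-1],"delta_rot":[0,0,0],"hand":15},{"travel":[0,0,0],"delta_rot":[0,0,0],"hand":15}]' >/dev/null && python3 chk2.py && python3 -m crank '[{"travel":[0,0,-1],"delta_rot":[0,0,0],"hand":15},{"travel":[0,0,0],"delta_rot":[0,0,0],"hand":15}]' >/dev/null && python3 chk2.py && python3 -m crank '[{"travel":[0,0,-1.5],"delta_rot":[0,0,0],"hand":15},{"travel":[0,0,0],"delta_rot":[0,0,0],"hand":15}]' >/dev/null && python3 chk2.py && python3 -m crank '[{"travel":[0,0,-2],"delta_rot":[0,0,0],"hand":15},{"travel":[0,0,0],"delta_rot":[0,0,0],"hand":15}]' >/dev/null && python3 chk2.py
```

```text
[ 0.6147 -0.0781  0.0712] [-2.8  0.4  0.5] 23.2
[ 0.6146 -0.0781  0.0704] [-3.5 -0.1  1. ] 23.4
[ 0.6143 -0.0781  0.0695] [-4.3 -0.9  2.4] 23.6
[ 0.6138 -0.0782  0.0673] [-4.3  0.3 -0.2] 23.6
[ 0.6138 -0.0781  0.0652] [-4.8  1.  -1.1] 23.2
```

```bash
python3 -m crank '[{"travel":[-1,0,-1],"delta_rot":[0,0,0],"hand":15},{"travel":[-1,0,-1],"delta_rot":[0,0,0],"hand":15},{"travel":[0,0,0],"delta_rot":[0,0,0],"hand":15}]' >/dev/null; python3 chk2.py && python3 -m crank '[{"travel":[0,0,-1],"delta_rot":[0,0,0],"hand":15},{"travel":[0,0,-1],"delta_rot":[0,0,0],"hand":15},{"travel":[0,0,0],"delta_rot":[0,0,0],"hand":15}]' >/dev/null && python3 chk2.py && python3 -m crank '[{"travel":[0,0,-2],"delta_rot":[0,0,0],"hand":15},{"travel":[0,0,-1],"delta_rot":[0,0,0],"hand":15},{"travel":[0,0,0],"delta_rot":[0,0,0],"hand":15}]' >/dev/null && python3 chk2.py && python3 -m crank '[{"travel":[0,0,-2],"delta_rot":[0,0,0],"hand":15},{"travel":[0,0,-2],"delta_rot":[0,0,0],"hand":15},{"travel":[0,0,0],"delta_rot":[0,0,0],"hand":15}]' >/dev/null && python3 chk2.py && python3 -m crank '[{"travel":[0,0,-2],"delta_rot":[0,0,0],"hand":15},{"travel":[0,0,-2],"delta_rot":[0,0,0],"hand":15},{"travel":[0,0,0],"delta_rot":[0,0,0],"hand":15}]' >/dev/null && python3 chk2.py
```

```text
[ 0.6136 -0.0781  0.0638] [-3.1  0.  -1.2] 23.4
[ 0.6136 -0.0781  0.0619] [-2.8  0.7 -0.8] 23.1
[ 0.6135 -0.0781  0.0588] [-1.4 -0.1 -1.7] 23.3
[ 0.6135 -0.0782  0.0546] [-0.5  0.5 -2.8] 23.1
[ 0.6134 -0.0782  0.0506] [-0.  -0.2 -0.8] 23.6
```

```bash
python3 -m crank '[{"travel":[0,0,-2],"delta_rot":[0,0,0],"hand":15},{"travel":[0,0,-2],"delta_rot":[0,0,0],"hand":15},{"travel":[0,0,0],"delta_rot":[0,0,0],"hand":15}]' >/dev/null; python3 chk2.py && python3 -m crank '[{"travel":[0,0,-2],"delta_rot":[0,0,0],"hand":15},{"travel":[0,0,0],"delta_rot":[0,0,0],"hand":15},{"travel":[0,0,0],"delta_rot":[0,0,0],"hand":15}]' >/dev/null && python3 chk2.py && python3 -m crank '[{"travel":[0,0,-1],"delta_rot":[0,0,0],"hand":15},{"travel":[0,0,0],"delta_rot":[0,0,0],"hand":15}]' >/dev/null && python3 chk2.py && python3 -m crank '[{"travel":[0,0,-0.8],"delta_rot":[0,0,0],"hand":15},{"travel":[0,0,0],"delta_rot":[0,0,0],"hand":15}]' >/dev/null && python3 chk2.py && python3 -m crank '[{"travel":[0,0,-0.7],"delta_rot":[0,0,0],"hand":15},{"travel":[0,0,0],"delta_rot":[0,0,0],"hand":15}]' >/dev/null && python3 chk2.py
```

```text
[ 0.6132 -0.0782  0.0466] [-0.8  0.9 -1.4] 23.3
[ 0.6131 -0.0782  0.0449] [-0.1 -0.4 -1.4] 23.2
[ 0.613  -0.0781  0.0439] [-0.1 -0.  -1.9] 23.1
[ 0.6129 -0.0782  0.043 ] [-0.8 -0.1 -1.5] 23.5
[ 0.6129 -0.0781  0.0423] [ 0.5  0.3 -1.3] 23.1
```

```bash
python3 -m crank '[{"travel":[0,0,-0.5],"delta_rot":[0,0,0],"hand":15},{"travel":[0,0,0],"delta_rot":[0,0,0],"hand":15}]' >/dev/null; python3 chk2.py && python3 -m crank '[{"travel":[0,0,-0.5],"delta_rot":[0,0,0],"hand":15},{"travel":[0,0,0],"delta_rot":[0,0,0],"hand":15}]' >/dev/null && python3 chk2.py && python3 -m crank '[{"travel":[0,0,-0.5],"delta_rot":[0,0,0],"hand":15},{"travel":[0,0,0],"delta_rot":[0,0,0],"hand":15}]' >/dev/null && python3 chk2.py; python3 held.py
```

```text
[ 0.613  -0.0781  0.0422] [-0.3 -1.3  0.5] 23.5
[ 0.613  -0.0782  0.0422] [-1.5 -0.4  5. ] 23.3
[ 0.6131 -0.0782  0.0422] [-3.1 -1.5  7.8] 23.1
top z 0.1156 collar above flange mm -0.4 block centre y -0.0773 x 0.6127
shank x 0.6131 y -0.0665 z 0.0714
hole (np.int64(0), ((0.0, 0.0), 0.0)) ee [ 0.613  -0.0782  0.0422] F [-2.4 -0.2  8.4] grip 23.4 23.0333
```

```bash
python3 -m crank '[{"travel":[0,0,0],"delta_rot":[0,0,0],"hand":30},{"travel":[0,0,0],"delta_rot":[0,0,0],"hand":40},{"travel":[0,0,0],"delta_rot":[0,0,0],"hand":48},{"travel":[0,0,0.5],"delta_rot":[0,0,0],"hand":48},{"travel":[0,0,0],"delta_rot":[0,0,0],"hand":48},{"travel":[0,0,5],"delta_rot":[0,0,0],"hand":48},{"travel":[0,0,20],"delta_rot":[0,0,0],"hand":48},{"travel":[0,0,30],"delta_rot":[0,0,0],"hand":48},{"travel":[0,0,30],"delta_rot":[0,0,0],"hand":48},{"travel":[0,-20,30],"delta_rot":[0,0,0],"hand":48},{"travel":[0,-20,0],"delta_rot":[0,0,0],"hand":48},{"travel":[0,0,0],"delta_rot":[0,0,0],"hand":48}]'
python3 - <<'E'
from h import *
for i in range(3): ctrl.get_image("side")
c=ctrl.get_calibration("wrist");a,d=ctrl.get_image("wrist");uv,P=cloud("wrist",d,c)
print(pintop("wrist",d,c,(.613,-.077),.025,.109,.125))
print(hole((.58,-.11),(.65,-.045)))
r=(a[...,0]>150)&(a[...,1]<80)&(a[...,2]<80);k=r[uv[:,1],uv[:,0]]&(np.hypot(P[:,0]-.613,P[:,1]+.077)<.03);print("red",k.sum(),P[k].min(0) if k.any() else 0,P[k].max(0) if k.any() else 0)
u,v=pix("wrist",[.613,-.077,.1]).astype(int);print(u,v)
v0=max(0,v-75);u0=max(0,u-100);save("w8.png",cv2.resize(a[v0:v0+150,u0:u0+200],(800,600),interpolation=cv2.INTER_CUBIC))
E
```

```text
clock: 24.08
ee_pos: [0.6145, -0.1239, 0.1587]
orientation: [0.003, 0.712, 0.702, -0.0]
ft_force: [-0.2, -1.1, 0.1]
gripper_width: 0.0481
finger_force: 0.0
(np.int64(1622), array([ 0.6121, -0.0773,  0.1151]), ((610.8672485351562, -77.7923355102539), (26.322689056396484, 28.37084197998047), 89.61089324951172))
(np.int64(0), ((0.0, 0.0), 0.0))
red 122 [ 0.5973632  -0.0840381   0.10739845] [ 0.60087087 -0.07011753  0.11166225]
281 152
```

View pics/w8.png

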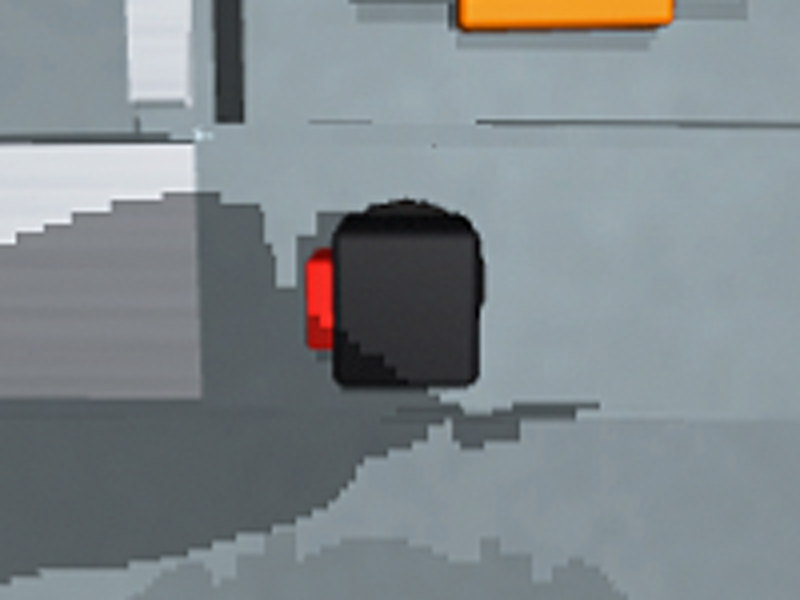

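The view shows the pin standing upright on the flange at crop (407,300), with its red button sprung out at (320,300). Its total width is 28.4 mm and its top is at 0.115 m, so the collar is home. The gripper is clear.

```bash
python3 -c "
from plant import ctrl
print(ctrl.sign_off(),ctrl.get_state()['clock'])"
```

```text
the job is handed in; nothing more can be done
the job is handed in; nothing more can be done
```

The tray is pushed in and the pin stands upright through both holes with its collar home on the flange and its button sprung out; the gripper is clear and the job is handed in, though the hand-in did not report a verdict.

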